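# Level a tile board with a wedge

### The job

The hinged board with the painted tile sags onto its two rubber pads at the front. Take the tapered wooden wedge by its grip fin, set it flat on the metal plate in front of the board, thin end towards the board, and slide it along the plate, kept in contact, under the middle of the board's front bar until the bar has risen about 4 mm off its rest and the board is level; never jack it up by 9 mm or more. Finish holding the wedge right there in the gripper, the board carried by the wedge alone, and leave everything else on the table where it is.

Things in the scene. Friction and masses are not known exactly. Their poses are not given: they have to be found in the camera images.
- fixture: Tile stand, fixed on the table. Origin on the table top straight below the middle of the board's front bar; x runs level from the bar to the hinge, the direction in which the wedge is pushed; y to the left along the bar, z up. Two round rubber pads (radius 10) stand under the board's front at x = 18, y = -85 and +85 mm; the wedge goes between them.
- apron: The stand's flat aluminium ground plate, on which the wedge slides: 8 mm thick (its top is 8 above the table), from x = -180 (free front edge) to x = +185 and y = -105 to +105 in the fixture frame. Origin and axes as the fixture.
- board (a joint): Board hinge, rad: 0 = sagging at rest, 0.0235 = level, front bar 4 mm up; the bar rises 1.7 mm per 0.01. Plywood board 155 x 176 x 12 with a fixed white tile 130 x 130 x 7 on it, hinged at its far end (axis along y at fixture x = 170, z = 28). It turns freely and falls back by its weight; 2.5 to 6 N at the bar lifts it.
- nosing: Round steel bar along the board's front edge, radius 6, 188 long along fixture y; origin on its axis at its middle. Its underside is 10 mm above the plate at rest (18 above the table) and 14 mm above the plate with the board level. The wedge bears on this bar. Board and tile stay below 50 above the table.
- wedge: Wooden wedge, 160 long, 40 wide, 120 g: a 50 long, 25 high block with an upright grip fin on its middle (36 long, 24 wide across y, from 25 to 67 above the underside), then a straight ramp from 25 high at x = 25 to 3 high at the thin end, x = 135 (1 mm per 5). Origin on the underside below the fin; x to the thin end, z up. Starts on the table to one side of the stand, on either side.
- wedge_tip (a point): Middle of the wedge's thin end, on its underside (wedge x = 135). The bar meets the ramp when this point is 35 mm past the bar's axis (fixture x = 35); the board is level at 55. Pushing the wedge in takes about 2 to 8 N.
- spare: Parallel block, not to be used: same wood, footprint (160 x 40) and grip fin as the wedge, but its top is level, 25 high, over the whole length. Origin on the underside below the fin, x to its long end. It lies on the side of the stand where the wedge is not.
- mug: White mug, radius 38, 85 high, a bystander; origin under its middle.
- jar: Glass jar with a metal lid, radius 32, 90 high, a bystander; origin under its middle.
- inkpot: Small amber paint bottle, radius 19, 60 high, a bystander; origin under its middle.
- teapot: White and blue teapot, about 170 long over spout and handle, 138 high, a bystander; origin under its middle.
- brush: Brush about 200 long lying on the table on the robot's right, a bystander; origin at its underside.
- saucer: White saucer, radius 60, 18 high, a bystander; origin under its middle.

How it is judged:
By the outcome, as a careful person would: the job done as asked, in the order asked, and still so for the second after the job is handed in, while the arm keeps its last pose, push and grip.
It also fails if it takes over 48 s, if anything falls off the work surface, if the arm or the gripper's body presses on something with over 40 N, if the wrist force passes 120 N, or if a joint passes its speed limit or range.

### The arm

A 6-joint arm with a two-finger parallel gripper is mounted at the origin on the work surface. World frame = base frame: x ahead of the robot, y to its left, z up, the work surface at z = 0. Lengths are in m, angles in rad, forces in N, time in s.
With the tool pointing down it reaches from about 0.275 to 0.725 m from the base axis. Payload 5.6 kg.
Tool frame: the origin (TCP) lies midway between the tips of the shut fingers; the grasp point (between the pads) lies env.grip_point_offset behind it (env.grip_point_offset is the distance from the TCP to the grasp point, in m); z points along the fingers, y is the line along which they close (so a half turn about z gives the same grasp; the last joint's range is limited). The gripper opens to 85 mm and grips with 20 to 120 N. Pads are 22 mm wide; open, the fingers measure 114 mm over their backs; the gripper's body (76 mm by 85 mm) begins 54 mm behind the grasp point. The pads swing forward as they close: fully open they stand 13 mm farther back than shut.
Start: joints at [1.443, 0.255, 0.108, 0, -1.424, -0.285], TCP at [0.221, 0.504, 0.231] pointing down, gripper open.
Joint ranges: [-2.95, 2.95], [-1.21, 1.97], [-1.09, 1.5], [-2.87, 1.71], [-2.94, -0.07], [-3.05, 3.05]. Speed limits (rad/s): [2.57, 2.57, 3.14, 3.14, 3.14, 3.14].

### API

Orientations are given as a unit quaternion [x, y, z, w].
In Python, from cell import env, viewer, ticket gives the robot as it stands (env), with the cameras (viewer) and the job (ticket).
- The arm moves only by the tool hand_motion, called after ">>>" as name([rows], argument=value, ...), one row to a line, values as JSON. Schema: {"type":"object","properties":{"moves":{"type":"array","items":{"type":"array","items":{"type":"number"},"minItems":5,"maxItems":5},"minItems":1,"maxItems":5},"clamp_n":{"type":"number"},"only":{"type":"string"},"quiet":{"type":"boolean"},"lines":{"type":"string"}},"required":["moves"],"additionalProperties":false}. moves is a list of rows, 1 to 5 of them, each of 5 numbers: dx, dy, dz in m, then a turn about the tool's z in rad, then the finger opening in m; each row is the pose to reach, as a shift and turn from the pose commanded when the call began, along the tool's axes at that moment; what a row does not reach only later rows make up. A row lasts 1/8 s, in which the tool goes at most 0.0625 m and 0.188 rad, less where a joint would pass 70% of its speed; a pose out of reach is approached as far as the arm can. The fingers move at their own pace and stop on an object; clamp_n is the grip in N (left out, the last holds). Time passes only in rows, so rows that do not move let the fingers close. The tool returns the time, the measured TCP pose, the force, the opening and the grip force at its end. only (a regular expression) keeps the lines of the reply that match it, lines (a string "A,B") keeps lines A to B, and quiet returns only ok. Input that does not fit is refused with a message, and nothing moves.
- env.sense(): the state, without advancing time (a new reading comes with each control period).
- viewer.get_image(name): name is "scene" or "top" or "wrist"; returns a dict with "img" (480x640x3 uint8, red, green, blue), "depth" (480x640 float32, m along the optical axis (not along the pixel's ray), 0 where there is no reading), "fx", "fy", "cx", "cy" (pixels), "k1" (the pictures are not rectified: a ray, as slopes to the right and down, at radius r is drawn at 1 + k1 r^2 times it, then the intrinsics apply), "pose" (4x4, takes a point from camera to world coordinates); the wrist camera has in their place "T_tool_cam" (4x4, takes a point from camera to tool coordinates, whose origin is the TCP and whose axes are the flange's). Camera axes: x right, y down, z forward; pixel columns grow to the right and rows downward; lengths in m; the calibration is good to about 2 mm. A picture is of the moment at which its call begins: read the wrist's pose just before it.
- ticket.hand_in(): hands the job in; it is judged then, once.
The state is a dict: "time_s": time; "joint_positions": joint angles; "qvel": joint speeds; "tau": joint torques, N m; "ee_pos": TCP position; "eef_rot": TCP orientation; "wrist_force": force on the tool from outside, world axes, zero at the start; "torque": the same for the moment, N m; "gripper_width": finger opening in m; "gripper_force": force on a finger pad.
Only numpy, scipy, OpenCV 4.12 (cv2) and the standard library are available. Lean on these libraries where they do the work, as an engineer would, in place of code of your own. Each camera call takes 0.05 s, during which the arm holds its last target. There are 200 camera calls.

## Working session

There is one attempt and no reset: what is moved stays moved. The work goes in short steps, Python scripts to look and compute and a tool call to move; the robot and the scene stay as the last step left them, time stands still between calls to the robot, and variables do not carry over. Pictures are saved under pics/ and viewed, at most 10 in all, crops included, and the job is handed in when it is done.

```bash
ls; mkdir -p pics; python3 - <<'E'
from cell import env, viewer, ticket
import cv2,numpy as np
print(env.sense(), env.grip_point_offset)
for n in ("top","scene"):
    d=viewer.get_image(n); cv2.imwrite(f"pics/{n}0.png",d["img"][:,:,::-1]); np.savez(f"pics/{n}0.npz",**d)
    print(n,d["fx"],d["fy"],d["cx"],d["cy"],d["k1"],d["pose"])
E
```

```text
cell.py
pics
{'time_s': 0.0, 'joint_positions': array([ 1.44261621e+00,  2.55749370e-01,  1.06983280e-01, -4.97613157e-04,
       -1.42389517e+00, -2.84593539e-01]), 'qvel': array([ 4.62704324e-05, -1.23383653e-04, -5.58311217e-05, -1.22806097e-03,
       -4.18305854e-04, -5.22908627e-04]), 'tau': array([ 5.95521833e-04, -3.86636496e+01,  2.37937349e+01,  5.36538497e+00,
       -6.33714313e-03,  1.76983411e-05]), 'ee_pos': array([0.22037479, 0.50336727, 0.23038264]), 'eef_rot': array([ 9.78769764e-01, -2.04960530e-01, -1.72489690e-04,  9.48842866e-04]), 'wrist_force': array([-0.64400989, -0.52219536,  0.39385456]), 'torque': array([ 0.03080127,  0.0561067 , -0.05085575]), 'gripper_force': 0.0, 'gripper_width': 0.08526758142008059} 0.0187
top 441.43720588765933 441.43720588765933 314.4281921621214 243.11291641353625 -0.09622953673543719 [[-1.63140400e-02 -9.92865634e-01  1.18117250e-01  3.88228997e-01]
 [-9.99866906e-01  1.61817379e-02 -2.07909649e-03  1.37540573e-02]
 [ 1.52921064e-04 -1.18135448e-01 -9.92997479e-01  1.34731916e+00]
 [ 0.00000000e+00  0.00000000e+00  0.00000000e+00  1.00000000e+00]]
scene 494.1689295776013 494.1689295776013 320.77244127526774 241.45922397466907 -0.06636060806757316 [[ 0.77092245  0.39282999 -0.50136131  1.1926661 ]
 [ 0.63664681 -0.49869001  0.58820839 -0.76082118]
 [-0.01895798 -0.77265314 -0.63454529  0.86602946]
 [ 0.          0.          0.          1.        ]]
```

View pics/top0.png

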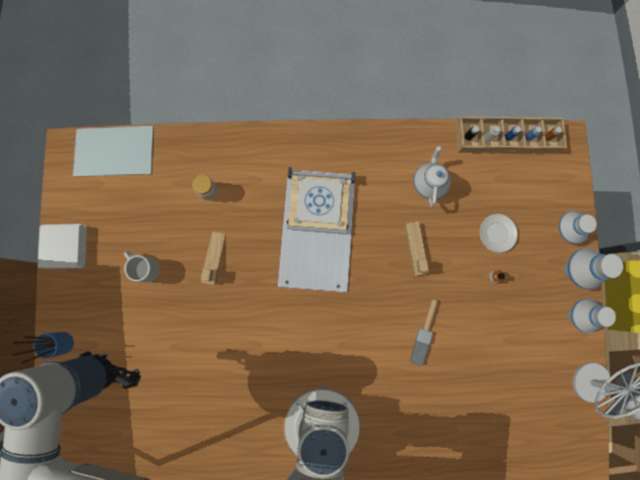

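View pics/scene0.png

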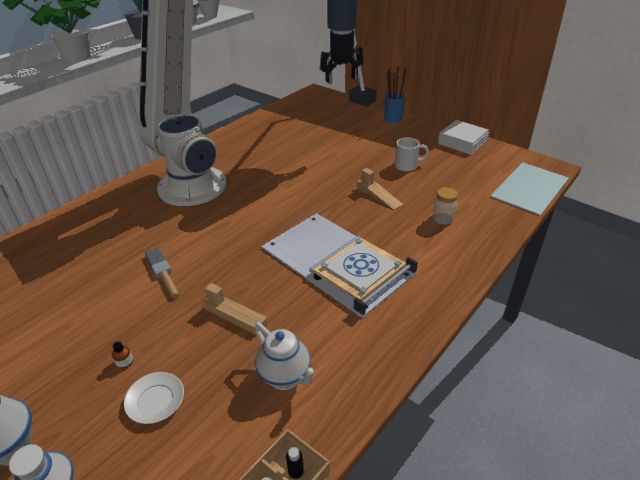

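Top view: stand plate spans about (280–355, 170–290). One block is on the left at (213,258), the other on the right at (418,248). Next I enlarge these.

```bash
python3 - <<'E'
import cv2,numpy as np
t=cv2.imread("pics/top0.png"); s=cv2.imread("pics/scene0.png")
R=lambda a,f:cv2.resize(a,None,fx=f,fy=f,interpolation=cv2.INTER_CUBIC)
a=R(t[225:290,190:240],5) ; b=R(t[215:280,395:445],5)
c=R(s[160:215,345:410],5)[:275,:325]; d=R(s[280:340,195:275],4)
o=np.zeros((600,800,3),np.uint8)
o[:325,:250]=a; o[:325,260:510]=b; o[325:600,:325]=c; o[330:570,340:660]=d
cv2.imwrite("pics/crop1.png",o)
cv2.imwrite("pics/crop2.png",R(t[160:300,270:365],4))
E
```

```text
(no output)
```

View pics/crop1.png

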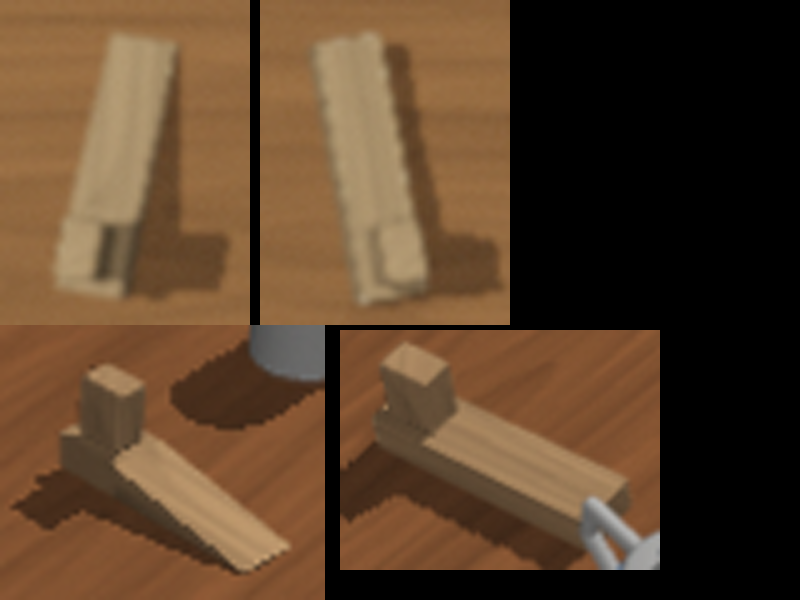

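View pics/crop2.png

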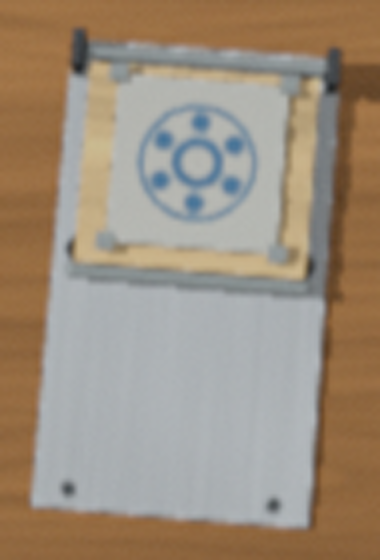

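The crops show the left block is the tapered wedge: fin at the near end (202–212, 268–283), thin end at (212–226, 232). The right block has a level top, so it is the spare. Plate front corners are at (278,286) and (347,291.5).

```bash
cat > h.py <<'E'
import numpy as np, cv2
from scipy.optimize import least_squares
from scipy.spatial.transform import Rotation as R
def K(d): return np.array([[d["fx"],0,d["cx"]],[0,d["fy"],d["cy"]],[0,0,1.]]), np.array([float(d["k1"]),0,0,0])
def proj(P,d,T):
    Ti=np.linalg.inv(T); k,c=K(d)
    return cv2.projectPoints(np.asarray(P,float),cv2.Rodrigues(Ti[:3,:3])[0],Ti[:3,3],k,c)[0].reshape(-1,2)
def ray(uv,z,d,T):  # pixels -> world points at height z
    k,c=K(d); n=cv2.undistortPoints(np.asarray(uv,float).reshape(-1,1,2),k,c).reshape(-1,2)
    r=np.c_[n,np.ones(len(n))]@T[:3,:3].T
    return T[:3,3]+r*((z-T[2,3])/r[:,2])[:,None]
def fit(obj,uv,d,T,x0):  # planar pose x,y,yaw of object points (world z) from pixels
    obj=np.asarray(obj,float)
    f=lambda p:np.c_[obj[:,:2]@np.array([[np.cos(p[2]),np.sin(p[2])],[-np.sin(p[2]),np.cos(p[2])]])+p[:2],obj[:,2]]
    s=least_squares(lambda p:(proj(f(p),d,T)-uv).ravel(),x0)
    return s.x, s.fun.reshape(-1,2)
def tool(s):
    T=np.eye(4);T[:3,:3]=R.from_quat(s["eef_rot"]).as_matrix();T[:3,3]=s["ee_pos"];return T
E
python3 - <<'E'
from h import *
d=dict(np.load("pics/top0.npz")); T=d["pose"]
W=[[.135,.02,.003],[.135,-.02,.003],[-.025,.02,.025],[-.025,-.02,.025]]
uv=np.array([[110,33],[178,42],[55,290],[125,297]])/5+[190,225]
p,e=fit(W,uv,d,T,[.4,.3,0]); print("wedge",p,e)
A=[[-.18,.105,.008],[-.18,-.105,.008],[0,.094,.024],[0,-.094,.024]]
uv=np.array([[32,505],[308,526],[68,270],[325,291]])/4+[270,160]
p,e=fit(A,uv,d,T,[.5,0,0]); print("fix",p,e)
# wrist cam
from cell import env, viewer, ticket
s=env.sense(); w=viewer.get_image("wrist"); print(w["T_tool_cam"],w["fx"])
tz=tool(s); print(tz[:3,:3])
print("fixture sides:",[ray([q],.0,d,T).round(3)[0][:2] for q in ([204,187],[138,267],[433,182],[498,276])])
E
```

```text
wedge [ 0.45272786  0.32826254 -0.16506663] [[ 0.41062906 -0.01642769]
 [-0.55460356  0.07038728]
 [ 0.5849439  -0.34253212]
 [-0.43993296  0.29291459]]
fix [ 0.58615833 -0.00224673 -0.11017275] [[ 0.44847359 -0.28780716]
 [ 0.61217392  0.99873022]
 [ 0.72085293 -0.6038515 ]
 [-1.78155434 -0.09947575]]
[[-1.89167916e-04 -9.59728519e-01 -2.80929056e-01  7.18318597e-02]
 [ 9.99998574e-01  2.89972092e-04 -1.66398641e-03  3.85484247e-04]
 [ 1.67843680e-03 -2.80928971e-01  9.59727095e-01 -1.42865079e-01]
 [ 0.00000000e+00  0.00000000e+00  0.00000000e+00  1.00000000e+00]] 400.7909854592603
[[ 9.15966509e-01 -4.01254264e-01 -6.08009053e-04]
 [-4.01254712e-01 -9.15965054e-01 -1.63582394e-03]
 [ 9.94662853e-05  1.74232644e-03 -9.99998477e-01]]
fixture sides: [array([0.732, 0.355]), array([0.483, 0.56 ]), array([ 0.736, -0.366]), array([ 0.437, -0.557])]
```

>>> hand_motion([
  [0.06, 0.014, 0, -0.05, 0.085],
  [0.118, 0.028, 0, -0.1, 0.085],
  [0.176, 0.042, 0, -0.15, 0.085],
  [0.232, 0.055, 0, -0.2, 0.085],
  [0.283, 0.067, 0, -0.248, 0.085],
], clamp_n=40)

```text
time_s: 0.78
ee_pos: [0.4542, 0.3274, 0.231]
eef_rot: [0.997, -0.082, -0.0, 0.0]
wrist_force: [0.6, 0.7, 0.4]
gripper_width: 0.0849
gripper_force: 0.0
```

>>> hand_motion([
  [0, 0, 0, 0, 0.085],
  [0, 0, 0, 0, 0.085],
  [0, 0, 0, 0, 0.085],
])

```text
time_s: 1.15
ee_pos: [0.4522, 0.3296, 0.2312]
eef_rot: [0.997, -0.082, -0.0, -0.0]
wrist_force: [0.0, 0.1, 0.5]
gripper_width: 0.0851
gripper_force: 0.0
```

```bash
python3 - <<'E'
from h import *
from cell import env, viewer, ticket
s=env.sense(); T=tool(s); w=viewer.get_image("wrist"); w["pose"]=T@w["T_tool_cam"]; np.savez("pics/w1.npz",**w)
cv2.imwrite("pics/w1.png",w["img"][:,:,::-1]); print(s["ee_pos"],T[:3,:3])
E
```

```text
[0.45224092 0.32956961 0.2312484 ] [[ 9.86653786e-01 -1.62832035e-01 -1.87994280e-04]
 [-1.62832027e-01 -9.86653803e-01  5.84576038e-05]
 [-1.95004042e-04 -2.70659263e-05 -9.99999981e-01]]
```

View pics/w1.png

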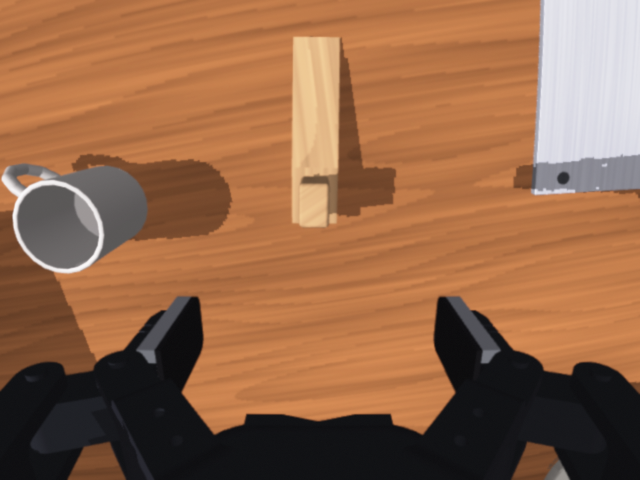

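Wrist view: wedge with its thin end at (293–341, 37) and its fin around (299–329, 177–227). The plate's near-left corner is at about (534,193). An enlarged crop should give exact corners.

```bash
python3 - <<'E'
import cv2,numpy as np
t=cv2.imread("pics/w1.png")
o=np.zeros((600,640,3),np.uint8)
o[:600,:240]=cv2.resize(t[30:240-10,285:345+20],None,fx=3,fy=3,interpolation=cv2.INTER_CUBIC)[:600,:240] if 0 else 0
a=cv2.resize(t[170:235,280:350],None,fx=8,fy=8,interpolation=cv2.INTER_CUBIC)  #520x560
o=np.zeros((600,800,3),np.uint8); o[:520,:560]=a
o[:200,570:800]=cv2.resize(t[20:60,290-6:290+40+0],None,fx=5,fy=5,interpolation=cv2.INTER_CUBIC)
o[210:560,570:790]=cv2.resize(t[150:220,520:564],None,fx=5,fy=5,interpolation=cv2.INTER_CUBIC)
cv2.imwrite("pics/crop3.png",o)
E
```

```text
(no output)
```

View pics/crop3.png

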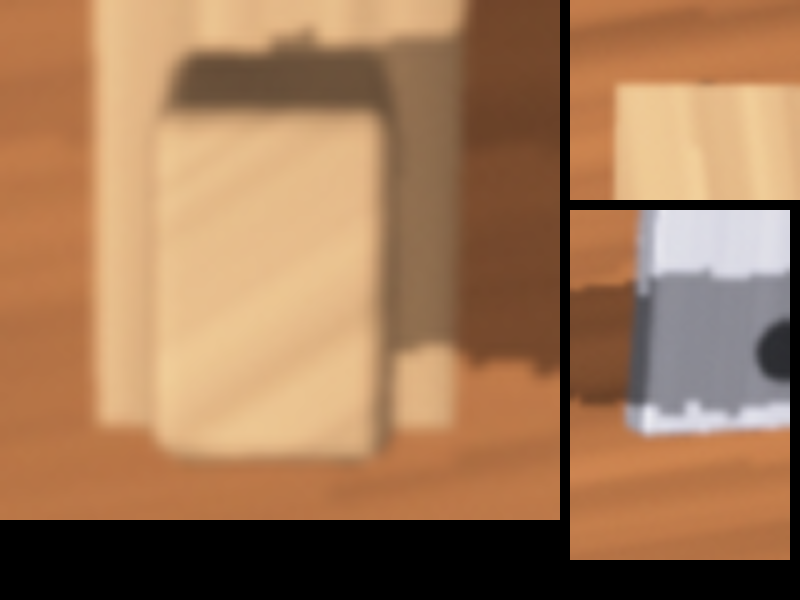

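```bash
python3 - <<'E'
from h import *
d=dict(np.load("pics/w1.npz")); T=d["pose"]
W=[[.018,.012,.067],[.018,-.012,.067],[-.018,-.012,.067],[-.018,.012,.067],[-.025,.02,.025],[-.025,-.02,.025],[.135,.02,.003],[.135,-.02,.003]]
uv=(np.array([[157,110],[386,108],[380,458],[158,454],[98,428],[455,428]])+.5)/8-.5+[280,170]
uv=np.vstack([uv,[[293,36.8],[341,37.4]]])
p,e=fit(W,uv,d,T,[.45,.33,-.16]); print("wedge",p); print(e.round(1))
print("corner",ray([[533.8,194.6]],.008,d,T))
tp=np.array([.45224,.32957]); R2=T
c,s=np.cos(-.1636),np.sin(-.1636)
dw=p[:2]-tp; print("dx,dy",dw@[c,s],dw@[s,-c],"turn",-.1636-p[2])
E
```

```text
wedge [ 0.45514259  0.33270583 -0.18086621]
[[-0.8 -0.5]
 [ 1.6  0.2]
 [ 1.3  1.3]
 [-1.1  1.3]
 [-0.2 -0.9]
 [-0.5 -0.1]
 [ 0.5 -0.8]
 [-0.9 -0.6]]
corner [[0.41944975 0.12757862 0.008     ]]
dx,dy 0.002353097200283957 -0.0035667071895942775 turn 0.01726620694284911
```

>>> hand_motion([
  [0.009, 0.062, 0, -0.01, 0.085],
  [0.018, 0.124, 0, -0.02, 0.085],
  [0.027, 0.186, 0, -0.03, 0.085],
  [0.037, 0.248, 0, -0.04, 0.085],
  [0.046, 0.31, 0, -0.053, 0.085],
])

```text
time_s: 1.82
ee_pos: [0.447, 0.0154, 0.2317]
eef_rot: [0.999, -0.055, 0.001, -0.0]
wrist_force: [1.6, 0.6, -0.3]
gripper_width: 0.0851
gripper_force: 0.0
```

>>> hand_motion([
  [0, 0, 0, 0, 0.085],
  [0, 0, 0, 0, 0.085],
  [0, 0, 0, 0, 0.085],
])

```text
time_s: 2.2
ee_pos: [0.4476, 0.0178, 0.2312]
eef_rot: [0.998, -0.055, -0.0, -0.0]
wrist_force: [0.6, 0.5, 0.3]
gripper_width: 0.085
gripper_force: 0.0
```

```bash
python3 - <<'E'
from h import *
from cell import env, viewer, ticket
s=env.sense(); T=tool(s); w=viewer.get_image("wrist"); w["pose"]=T@w["T_tool_cam"]; np.savez("pics/w2.npz",**w)
i=w["img"][:,:,::-1]; cv2.imwrite("pics/w2.png",i); print(s["ee_pos"],s["wrist_force"])
cv2.imwrite("pics/w2c.png",cv2.resize(i[:300,120:520],None,fx=2,fy=2,interpolation=cv2.INTER_CUBIC))
E
```

```text
[0.44757481 0.01778343 0.23123129] [0.58628074 0.45838547 0.30506328]
```

View pics/w2c.png

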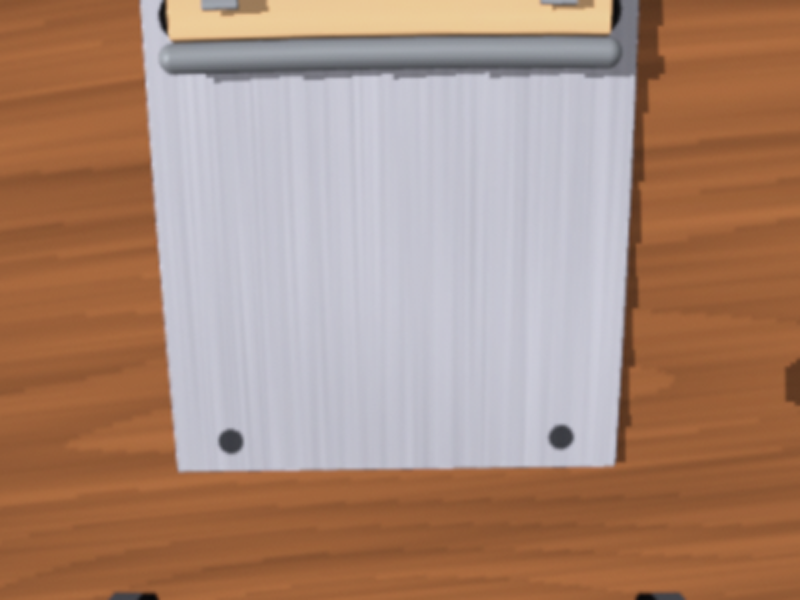

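Plate front corners are at (179,470) and (615,466) in the crop. The bar's ends are at (160,56.5) and (621,52).

```bash
cat >> h.py <<'E'
def delta(s,p,yaw):  # measured state -> shift in tool axes and turn to reach TCP p (world), tool-x yaw
    T=tool(s); y0=np.arctan2(T[1,0],T[0,0]); return (T[:3,:3].T@(np.asarray(p)-T[:3,3])).round(4), round(y0-yaw,4)
E
python3 - <<'E'
from h import *
from cell import env, viewer, ticket
d=dict(np.load("pics/w2.npz")); T=d["pose"]
A=[[-.18,.105,.008],[-.18,-.105,.008],[0,.094,.024],[0,-.094,.024]]
uv=(np.array([[179,470],[615,466],[160,56.5],[621,52]])+.5)/2-.5+[120,0]
p,e=fit(A,uv,d,T,[.586,0,-.11]); print("fix",p); print(e.round(1))
print(delta(env.sense(),[.4551,.3327,.028],-.181))
E
```

```text
fix [ 0.58889888  0.00474947 -0.09836146]
[[-0.8 -0. ]
 [ 0.1 -0.3]
 [-0.1  0.6]
 [ 0.7 -0.2]]
(array([-0.0269, -0.3139,  0.2032]), np.float64(0.0715))
```

>>> hand_motion([
  [-0.005, -0.062, 0, 0.014, 0.085],
  [-0.01, -0.124, 0, 0.028, 0.085],
  [-0.016, -0.186, 0, 0.043, 0.085],
  [-0.021, -0.248, 0, 0.057, 0.085],
  [-0.026, -0.309, 0, 0.0715, 0.085],
])

```text
time_s: 2.88
ee_pos: [0.4552, 0.3297, 0.2312]
eef_rot: [0.996, -0.091, 0.0, 0.0]
wrist_force: [2.0, 0.0, 1.2]
gripper_width: 0.0846
gripper_force: 0.0
```

>>> hand_motion([
  [-0.001, -0.004, 0.05, 0, 0.085],
  [-0.001, -0.004, 0.1, 0, 0.085],
  [-0.001, -0.004, 0.1, 0, 0.085],
  [-0.001, -0.004, 0.1, 0, 0.085],
])

```text
time_s: 3.38
ee_pos: [0.4568, 0.3317, 0.1335]
eef_rot: [0.996, -0.091, 0.001, -0.001]
wrist_force: [0.3, 0.7, 1.1]
gripper_width: 0.0847
gripper_force: 0.0
```

```bash
python3 -c "
from h import *
from cell import env, viewer, ticket
s=env.sense();print(s['ee_pos'],delta(s,[.4551,.3327,.028],-.181))"
```

```text
[0.45679768 0.33173696 0.13354793] (array([-0.0021, -0.0004,  0.1055]), np.float64(-0.0009))
```

>>> hand_motion([
  [-0.002, 0, 0.05, 0, 0.085],
  [-0.002, 0, 0.085, 0, 0.085],
  [-0.002, 0, 0.105, 0, 0.085],
  [-0.002, 0, 0.105, 0, 0.085],
  [-0.002, 0, 0.105, 0, 0.085],
])

```text
time_s: 4.0
ee_pos: [0.4554, 0.3323, 0.0289]
eef_rot: [0.996, -0.091, 0.002, -0.002]
wrist_force: [-0.1, 0.2, 1.4]
gripper_width: 0.0849
gripper_force: 0.0
```

>>> hand_motion([
  [0, 0, 0, 0, 0.02],
  [0, 0, 0, 0, 0.02],
  [0, 0, 0, 0, 0.02],
  [0, 0, 0, 0, 0.02],
  [0, 0, 0, 0, 0.02],
], clamp_n=60)

```text
time_s: 4.62
ee_pos: [0.4542, 0.3312, 0.0267]
eef_rot: [0.996, -0.091, 0.0, -0.0]
wrist_force: [0.9, 0.3, 3.7]
gripper_width: 0.0236
gripper_force: 58.9
```

>>> hand_motion([
  [0, 0, 0, 0, 0.02],
  [0, 0, 0, 0, 0.02],
  [0, 0, 0, 0, 0.02],
  [0, 0, 0, 0, 0.02],
])

```text
time_s: 5.12
ee_pos: [0.4542, 0.3312, 0.0267]
eef_rot: [0.996, -0.091, 0.0, -0.0]
wrist_force: [-0.4, 1.3, 5.4]
gripper_width: 0.0234
gripper_force: 59.2
```

>>> hand_motion([
  [0, 0, -0.03, 0, 0.02],
  [0, 0, -0.08, 0, 0.02],
  [0, 0, -0.08, 0, 0.02],
  [0, 0, -0.08, 0, 0.02],
])

```text
time_s: 5.62
ee_pos: [0.4531, 0.3303, 0.1051]
eef_rot: [0.996, -0.092, -0.001, 0.001]
wrist_force: [-0.5, -0.5, -1.3]
gripper_width: 0.0232
gripper_force: 59.0
```

```bash
python3 -c "
from h import *
from cell import env, viewer, ticket
s=env.sense();print(delta(s,[.442,.0191,.107],-.0984))"
```

```text
(array([ 0.046 ,  0.308 , -0.0016]), np.float64(-0.0855))
```

>>> hand_motion([
  [0.007, 0.045, 0, -0.013, 0.02],
  [0.014, 0.095, 0, -0.026, 0.02],
  [0.022, 0.148, 0, -0.041, 0.02],
  [0.03, 0.2, 0, -0.055, 0.02],
  [0.037, 0.25, 0, -0.07, 0.02],
])

```text
time_s: 6.25
ee_pos: [0.4431, 0.0762, 0.1046]
eef_rot: [0.998, -0.056, -0.002, 0.001]
wrist_force: [0.7, -0.9, -1.0]
gripper_width: 0.0233
gripper_force: 59.0
```

>>> hand_motion([
  [0.006, 0.035, 0, -0.01, 0.02],
  [0.009, 0.058, 0, -0.016, 0.02],
  [0.009, 0.058, 0, -0.016, 0.02],
  [0.009, 0.058, 0, -0.016, 0.02],
  [0.009, 0.058, 0, -0.016, 0.02],
])

```text
time_s: 6.88
ee_pos: [0.4469, 0.0203, 0.1058]
eef_rot: [0.999, -0.048, -0.0, 0.0]
wrist_force: [-0.0, -0.3, -0.4]
gripper_width: 0.0233
gripper_force: 59.1
```

```bash
python3 - <<'E'
from h import *
from cell import env, viewer, ticket
s=env.sense(); T=tool(s); w=viewer.get_image("wrist"); w["pose"]=T@w["T_tool_cam"]; np.savez("pics/w3.npz",**w)
i=w["img"][:,:,::-1]; print(s["ee_pos"],s["wrist_force"],delta(s,[.442,.0191,.107],-.0984))
cv2.imwrite("pics/w3.png",i)
E
```

```text
[0.44694781 0.0203488  0.10584694] [-0.01390465 -0.32561561 -0.39630411] (array([-0.0048,  0.0017, -0.0011]), np.float64(0.002))
```

View pics/w3.png

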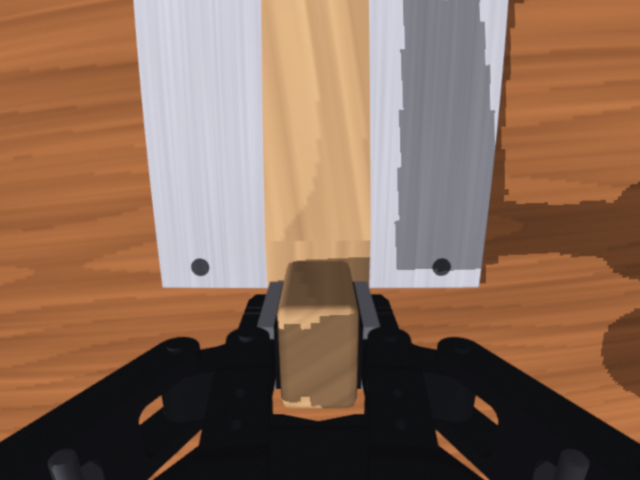

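The held wedge runs straight up the picture: its edges are at x≈262–267 and 369–370, the ramp crease at y≈240, and the fin top at about (279–357, 316–405). The plate's front edge is at y=287.

```bash
python3 - <<'E'
from h import *
d=dict(np.load("pics/w3.npz")); T=d["pose"]; z=.0791
Tc=d["T_tool_cam"]; Tt=T@np.linalg.inv(Tc)
W=np.array([[.025,.02,.025],[.025,-.02,.025],[.018,.012,.067],[.018,-.012,.067],[-.018,.012,.067],[-.018,-.012,.067]])+[0,0,z]
uv=[[266,241],[370,241],[279,317],[357,315],[281,405],[357,405]]
p,e=fit(W,uv,d,T,[.447,.02,-.1]); print(p);print(e.round(1))
y0=np.arctan2(Tt[1,0],Tt[0,0]);print("in tool",Tt[:3,:3].T[:, :2]@(p[:2]-Tt[:2,3]),"yaw rel",p[2]-y0)
# ramp side edges at row 0: yaw check
l=ray([[262,1],[369,1]],z+.011,d,T); m=l.mean(0)[:2]-p[:2]; print("yaw from ramp",np.arctan2(m[1],m[0])-y0, np.hypot(*m))
A=ray([[162,287],[480,287]],.008,d,T);print("front corners",A[:,:2], "exp", [(.5889-.18*.9952+q*.105*.0982, .0047+.18*.0982+q*.105*.9952) for q in(1,-1)])
E
```

```text
[ 0.4472135  0.0198356 -0.0873498]
[[-0.7  0.7]
 [ 0.7 -0.2]
 [-3.3 -6.8]
 [ 3.2 -5.4]
 [-0.2  7.7]
 [ 0.3  7.2]]
in tool [ 3.13850894e-04  4.85239677e-04 -1.21443929e-07] yaw rel 0.009048565804634603
yaw from ramp 0.010156492177551615 0.11171340723799712
front corners [[ 0.41950908  0.12677046]
 [ 0.39930331 -0.08293376]] exp [(0.42007500000000003, 0.12687199999999998), (0.399453, -0.08212)]
```

>>> hand_motion([
  [-0.004, 0.001, 0.02, 0.01, 0.02],
  [-0.0045, 0.0015, 0.045, 0.01, 0.02],
  [-0.0045, 0.0015, 0.06, 0.01, 0.02],
  [-0.0045, 0.0015, 0.065, 0.01, 0.02],
  [-0.0045, 0.0015, 0.065, 0.01, 0.02],
])

```text
time_s: 7.55
ee_pos: [0.4427, 0.019, 0.0414]
eef_rot: [0.999, -0.053, -0.0, 0.0]
wrist_force: [0.4, 0.1, -1.1]
gripper_width: 0.0235
gripper_force: 59.1
```

>>> hand_motion([
  [0, 0, 0, 0, 0.02],
  [0, 0, 0, 0, 0.02],
])

```text
time_s: 7.8
ee_pos: [0.4429, 0.0188, 0.0418]
eef_rot: [0.999, -0.054, 0.001, -0.0]
wrist_force: [-0.5, -0.0, -1.7]
gripper_width: 0.0236
gripper_force: 59.1
```

```bash
python3 -c "
from h import *
from cell import env, viewer, ticket
s=env.sense();print(s['ee_pos'],s['wrist_force'],delta(s,[.442,.0191,.0347],-.106))"
```

```text
[0.44290863 0.01880692 0.04184093] [-0.51664711 -0.02178021 -1.72687099] (array([-0.0009, -0.0002,  0.0071]), np.float64(-0.0012))
```

>>> hand_motion([
  [0, 0, 0.003, 0, 0.02],
  [0, 0, 0.005, 0, 0.02],
  [0, 0, 0.0065, 0, 0.02],
  [0, 0, 0.0065, 0, 0.02],
  [0, 0, 0.0065, 0, 0.02],
])

```text
time_s: 8.43
ee_pos: [0.4425, 0.0187, 0.0347]
eef_rot: [0.999, -0.054, -0.0, 0.0]
wrist_force: [-0.2, 0.7, -0.8]
gripper_width: 0.0229
gripper_force: 59.3
```

>>> hand_motion([
  [0, 0, 0.001, 0, 0.02],
  [0, 0, 0.001, 0, 0.02],
  [0, 0, 0.001, 0, 0.02],
])

```text
time_s: 8.8
ee_pos: [0.4425, 0.0186, 0.0346]
eef_rot: [0.999, -0.053, 0.0, 0.0]
wrist_force: [-4.4, 0.9, 9.2]
gripper_width: 0.0235
gripper_force: 60.4
```

>>> hand_motion([
  [0.008, 0, 0, 0, 0.02],
  [0.016, 0, 0, 0, 0.02],
  [0.024, 0, 0, 0, 0.02],
  [0.032, 0, 0, 0, 0.02],
  [0.04, 0, 0, 0, 0.02],
])

```text
time_s: 9.43
ee_pos: [0.4811, 0.014, 0.0346]
eef_rot: [0.999, -0.054, -0.001, 0.0]
wrist_force: [-9.5, 0.7, 14.5]
gripper_width: 0.0237
gripper_force: 61.1
```

>>> hand_motion([
  [0.002, 0, 0, 0, 0.02],
  [0.002, 0, 0, 0, 0.02],
])

```text
time_s: 9.68
ee_pos: [0.4834, 0.0138, 0.0347]
eef_rot: [0.999, -0.054, -0.001, 0.0]
wrist_force: [-7.1, 0.2, 11.1]
gripper_width: 0.023
gripper_force: 60.8
```

```bash
python3 -c "
from h import *
from cell import env, viewer, ticket
s=env.sense();print(s['ee_pos'],s['wrist_force'],delta(s,[.5889-.0806*.9952,.0047+.0806*.0982,.0346],-.106))"
```

```text
[0.48340079 0.01384063 0.03465003] [-7.09825271  0.20276748 11.05048736] (array([ 0.0253, -0.0015,  0.    ]), np.float64(-0.0012))
```

>>> hand_motion([
  [0.005, -0.0003, 0, 0, 0.02],
  [0.01, -0.0006, 0, 0, 0.02],
  [0.015, -0.001, 0, 0, 0.02],
  [0.019, -0.001, 0, 0, 0.02],
  [0.019, -0.001, 0, 0, 0.02],
])

```text
time_s: 10.3
ee_pos: [0.4966, 0.012, 0.0346]
eef_rot: [0.999, -0.054, -0.006, 0.001]
wrist_force: [-26.7, 3.9, 30.8]
gripper_width: 0.0235
gripper_force: 62.8
```

```bash
python3 -c "
from h import *
from cell import env, viewer, ticket
s=env.sense();print(s['ee_pos'],s['wrist_force'],delta(s,[.5889-.0806*.9952,.0047+.0806*.0982,.0346],-.106))
w=viewer.get_image('scene'); np.savez('pics/s2.npz',**w); cv2.imwrite('pics/s2.png',w['img'][:,:,::-1])"
```

```text
[0.49659449 0.01196762 0.03458903] [-26.72640642   3.86091424  30.78444451] (array([ 0.012 , -0.0019, -0.0002]), np.float64(-0.0021))
```

>>> hand_motion([
  [0, 0, -0.001, 0, 0.02],
  [0, 0, -0.0015, 0, 0.02],
  [0, 0, -0.0015, 0, 0.02],
])

```text
time_s: 10.72
ee_pos: [0.4976, 0.0121, 0.0346]
eef_rot: [0.999, -0.054, -0.005, 0.001]
wrist_force: [-18.2, 2.1, 14.4]
gripper_width: 0.0232
gripper_force: 60.5
```

```bash
python3 - <<'E'
from h import *
from cell import env, viewer, ticket
s=env.sense();print(s['ee_pos'],s['eef_rot'],s['wrist_force'],s['torque'],delta(s,[.5889-.0806*.9952,.0047+.0806*.0982,.0346],-.106))
w=viewer.get_image('scene'); np.savez('pics/s3.npz',**w); i=w['img'][:,:,::-1]; cv2.imwrite('pics/s3.png',i)
b=cv2.imread('pics/scene0.png')
o=np.hstack([cv2.resize(x[190:320,250:425],None,fx=2.28,fy=2.28,interpolation=cv2.INTER_CUBIC) for x in (b,i)]); o=o[:,:800]
u=viewer.get_image('top')['img'][:,:,::-1]
print(o.shape); o2=cv2.resize(u[160:300,260:380],None,fx=2.1,fy=2.1,interpolation=cv2.INTER_CUBIC)
c=np.zeros((600,800,3),np.uint8); c[:o.shape[0],:o.shape[1]]=o; c[300:300+o2.shape[0],:o2.shape[1]]=o2[:300]
w=viewer.get_image('wrist')['img'][:,:,::-1]; c[300:600,270:670]=cv2.resize(w,(400,300),interpolation=cv2.INTER_AREA)
cv2.imwrite('pics/c9.png',c)
E
```

```text
[0.49756174 0.01205685 0.03462669] [ 0.99851326 -0.05424089 -0.00529187  0.00109354] [-18.17205043   2.07374284  14.40410147] [ 0.52080134  5.70699001 -0.04527119] (array([ 0.011 , -0.0018, -0.0001]), np.float64(-0.0026))
(296, 798, 3)
```

View pics/c9.png

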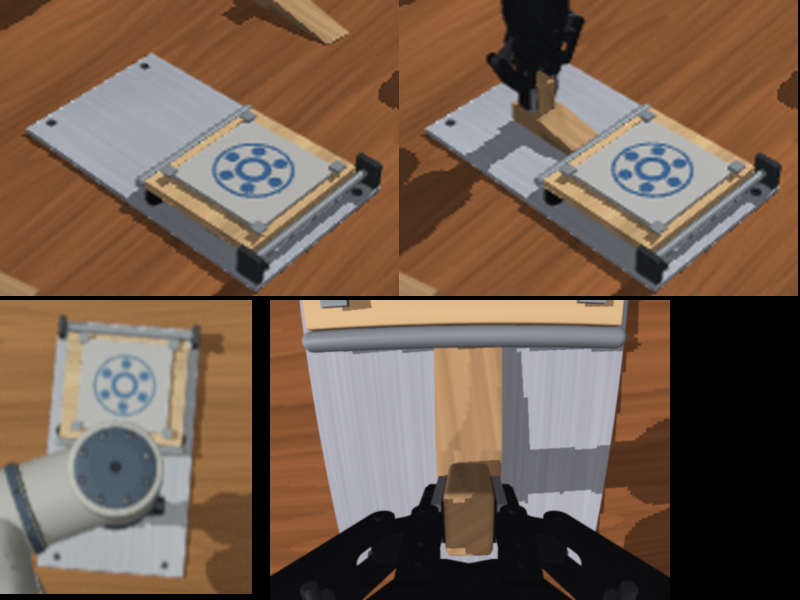

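Nothing else is touched; the bar rests on the ramp and the board has just begun to rise. The extra push comes from pressing down too hard, so I ease the pressure before continuing.

>>> hand_motion([
  [0, 0, -0.0006, 0, 0.02],
  [0, 0, -0.001, 0, 0.02],
  [0.001, -0.0005, -0.001, 0, 0.02],
  [0.002, -0.0008, -0.001, 0, 0.02],
  [0.003, -0.001, -0.001, 0, 0.02],
])

```text
time_s: 11.5
ee_pos: [0.5011, 0.0127, 0.0347]
eef_rot: [0.999, -0.054, -0.005, 0.001]
wrist_force: [-11.7, -0.3, 4.0]
gripper_width: 0.0237
gripper_force: 59.3
```

```bash
python3 - <<'E'
from h import *
from cell import env, viewer, ticket
s=env.sense();print(s['ee_pos'],tool(s)[:3,2],s['wrist_force'],delta(s,[.5889-.0806*.9952,.0047+.0806*.0982,.0346],-.106))
E
```

```text
[0.50109573 0.01268741 0.034688  ] [-0.01043503 -0.00162732 -0.99994423] [-11.6962455   -0.26300373   4.03465623] (array([ 0.0076, -0.0008,  0.    ]), np.float64(-0.0029))
```

>>> hand_motion([
  [0.001, 0, 0, 0, 0.02],
  [0.0025, -0.0002, -0.0002, 0, 0.02],
  [0.004, -0.0004, -0.0003, 0, 0.02],
  [0.005, -0.0005, -0.0003, 0, 0.02],
  [0.005, -0.0005, -0.0003, 0, 0.02],
])

```text
time_s: 12.12
ee_pos: [0.5067, 0.0129, 0.0347]
eef_rot: [0.999, -0.054, -0.005, 0.001]
wrist_force: [-9.5, 0.3, 1.5]
gripper_width: 0.0231
gripper_force: 59.1
```

```bash
python3 - <<'E'
from h import *
from cell import env, viewer, ticket
s=env.sense();print(s['ee_pos'],tool(s)[:3,2],s['wrist_force'],delta(s,[.5889-.0806*.9952,.0047+.0806*.0982,.0346],-.106))
w=viewer.get_image('wrist'); T=tool(s)@w['T_tool_cam']; w['pose']=T; np.savez('pics/w4.npz',**w)
E
```

```text
[0.50667119 0.01290519 0.03470081] [-0.0096171  -0.00123286 -0.99995299] [-9.45730377  0.29332329  1.5034744 ] (array([0.002 , 0.0001, 0.0001]), np.float64(-0.0029))
```

```bash
cat > meas.py <<'E'
from h import *
from cell import env, viewer, ticket
def zs(d,T):
    k,c=K(d); v,u=np.mgrid[0:480,0:640]; n=cv2.undistortPoints(np.c_[u.ravel(),v.ravel()].astype(float).reshape(-1,1,2),k,c).reshape(-1,2)
    D=d["depth"].ravel(); P=np.c_[n,np.ones(len(n))]*D[:,None]; P=(P@T[:3,:3].T+T[:3,3])[D>0]
    a=-.0984; q=P-[.5889,.0047,0]; X=q[:,0]*np.cos(a)+q[:,1]*np.sin(a); Y=-q[:,0]*np.sin(a)+q[:,1]*np.cos(a); Z=P[:,2]
    y=abs(Y); g=lambda m:(round(1000*np.median(Z[m]),2),int(m.sum())) if m.sum()>5 else None
    return dict(plate=g((X>-.06)&(X<-.03)&(y>.04)&(y<.09)&(Z<.02)), bar=g((abs(X)<.0025)&(y<.09)), board=g((X>.008)&(X<.014)&(y<.06)&(Z>.02)),
      tile=[g((abs(X-x)<.008)&(y<.05)&(Z>.02)) for x in (.03,.06,.09,.12,.145)])
if __name__=="__main__":
    for n in ("w2","w4","top0","scene0"):
        d=dict(np.load(f"pics/{n}.npz")); print(n,zs(d,d["pose"]))
    d=viewer.get_image("scene"); np.savez("pics/s4.npz",**d); print("scene now",zs(d,d["pose"]))
    s=env.sense(); d=viewer.get_image("wrist"); print("wrist now",zs(d,tool(s)@d["T_tool_cam"]))
    print(s["ee_pos"],s["wrist_force"])
E
python3 meas.py
```

```text
w2 {'plate': (np.float64(8.25), 4058), 'bar': (np.float64(30.0), 1467), 'board': (np.float64(30.48), 1221), 'tile': [None, None, None, None, None]}
w4 {'plate': (np.float64(8.25), 15226), 'bar': (np.float64(33.6), 7617), 'board': (np.float64(33.85), 6676), 'tile': [(np.float64(40.75), 2599), None, None, None, None]}
top0 {'plate': (np.float64(7.31), 316), 'bar': (np.float64(28.1), 84), 'board': (np.float64(29.74), 81), 'tile': [(np.float64(37.08), 171), (np.float64(38.17), 169), (np.float64(38.57), 172), (np.float64(39.42), 174), (np.float64(38.92), 152)]}
scene0 {'plate': (np.float64(8.79), 263), 'bar': (np.float64(30.1), 105), 'board': (np.float64(31.16), 62), 'tile': [(np.float64(38.47), 150), (np.float64(39.72), 164), (np.float64(40.62), 172), (np.float64(40.96), 185), (np.float64(40.38), 234)]}
scene now {'plate': (np.float64(8.81), 272), 'bar': (np.float64(33.9), 118), 'board': (np.float64(34.72), 59), 'tile': [(np.float64(41.84), 161), (np.float64(42.17), 166), (np.float64(42.18), 175), (np.float64(41.95), 181), (np.float64(41.21), 243)]}
wrist now {'plate': (np.float64(8.25), 15219), 'bar': (np.float64(33.62), 7613), 'board': (np.float64(33.89), 6678), 'tile': [(np.float64(40.78), 2564), None, None, None, None]}
[0.50666675 0.01292636 0.03471785] [-9.88502346 -0.83858755  0.89268956]
```

The depth shows the bar up 3.6 mm; 2 mm more travel is needed, which agrees with the dead reckoning.

>>> hand_motion([
  [0.0008, 0, 0, 0, 0.02],
  [0.0016, 0, 0, 0, 0.02],
  [0.002, 0, 0, 0, 0.02],
  [0.002, 0, 0, 0, 0.02],
])

```text
time_s: 12.78
ee_pos: [0.5086, 0.0128, 0.0347]
eef_rot: [0.999, -0.054, -0.005, 0.001]
wrist_force: [-10.0, 1.2, 0.9]
gripper_width: 0.0234
gripper_force: 59.0
```

```bash
python3 meas.py | tail -3
```

```text
scene now {'plate': (np.float64(8.91), 275), 'bar': (np.float64(34.27), 104), 'board': (np.float64(35.45), 64), 'tile': [(np.float64(41.59), 160), (np.float64(41.89), 161), (np.float64(42.38), 176), (np.float64(42.03), 181), (np.float64(41.12), 239)]}
wrist now {'plate': (np.float64(8.26), 15051), 'bar': (np.float64(34.01), 7623), 'board': (np.float64(34.23), 6666), 'tile': [(np.float64(41.15), 4605), None, None, None, None]}
[0.50862445 0.01277814 0.03469608] [-8.96986318  1.57423364  1.92405178]
```

>>> hand_motion([
  [0, 0, 0, 0, 0.02],
  [0, 0, 0, 0, 0.02],
  [0, 0, 0, 0, 0.02],
  [0, 0, 0, 0, 0.02],
  [0, 0, 0, 0, 0.02],
])

```text
time_s: 13.5
ee_pos: [0.5086, 0.0128, 0.0347]
eef_rot: [0.999, -0.054, -0.005, 0.001]
wrist_force: [-9.6, 1.6, 0.8]
gripper_width: 0.0237
gripper_force: 59.0
```

```bash
python3 - <<'E'
from h import *
from cell import env, viewer, ticket
from meas import zs
s=env.sense(); d=viewer.get_image("wrist"); T=tool(s)@d["T_tool_cam"]; print(zs(d,T)["bar"],s["ee_pos"])
k,c=K(d); v,u=np.mgrid[0:480,0:640]; n=cv2.undistortPoints(np.c_[u.ravel(),v.ravel()].astype(float).reshape(-1,1,2),k,c).reshape(-1,2)
D=d["depth"].ravel(); P=(np.c_[n,np.ones(len(n))]*D[:,None])@T[:3,:3].T+T[:3,3]
a=-.0984; q=P-[.5889,.0047,0]; X=q[:,0]*np.cos(a)+q[:,1]*np.sin(a)+.080; Y=-q[:,0]*np.sin(a)+q[:,1]*np.cos(a)
for x in (.021,.03,.04,.05,.06,.07):
  for lo,hi in((-.018,-.005),(.005,.018)):
    m=(abs(X-x)<.0015)&(Y>lo)&(Y<hi)&(D>0); print(x,(1000*np.median(P[m,2])).round(2),"exp",8.25+25-max(0,x-.025)*200)
m=(abs(X-.05)<.003)&(P[:,2]>.015)&(P[:,2]<.04); print("y range",Y[m].min(),Y[m].max())
E
```

```text
(np.float64(34.0), 7606) [0.50861078 0.01276517 0.03469952]
0.021 129.98 exp 33.25
0.021 129.84 exp 33.25
0.03 32.16 exp 32.25
0.03 32.31 exp 32.25
0.04 30.22 exp 30.25
0.04 30.29 exp 30.25
0.05 28.15 exp 28.25
0.05 28.24 exp 28.25
0.06 26.16 exp 26.25
0.06 26.12 exp 26.25
0.07 24.14 exp 24.25
0.07 24.11 exp 24.25
y range -0.02010777565098724 0.019672285020333927
```

The wedge is flat on the plate and centred, and the bar is up 4.0 mm and steady, so I'm handing in.

```bash
python3 -c "
from cell import env, viewer, ticket
print(ticket.hand_in())"
```

```text
the job is handed in; nothing more can be done
None
```

The job is handed in: the wedge lies flat on the plate, centred under the bar and still held in the gripper, and the camera depth shows the bar 4.0 mm up with the board level; the push needed about 10 N at the end and briefly reached about 27 N when I pressed down too hard, and the hand-in returned no verdict.

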